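Refit the lap nut of the graver hone

ROBOT

A 6-joint arm with a two-finger parallel gripper is mounted at the origin on a cart in front of the work surface, level with it; the furniture and walls round the work are solid. World frame = base frame: x ahead of the robot, y to its left, z up, the work surface at z = 0. Lengths are in m, angles in rad, forces in N, time in s.
With the tool pointing down it reaches from about 0.35 to 0.975 m from the base axis. Payload 4.9 kg.
Tool frame: the origin (TCP) lies on the centre line of the jaws, within the pads' length; the fingertips stand manip.tip_reach ahead of it and the grasp point (between the pads) is the TCP (manip.tip_reach is the distance from the TCP to the fingertips, in m); z points along the fingers, y is the line along which they close (so a half turn about z gives the same grasp; the last joint's range is limited). The gripper opens to 85 mm and grips with 20 to 120 N. Pads are 22 mm wide; open, the fingers measure 114 mm over their backs; the gripper's body (76 mm by 85 mm) begins 54 mm behind the grasp point. The pads swing forward as they close: fully open they stand 13 mm farther back than shut.
Start: joints at [-1.317, 0.053, 1.613, -0, 1.476, -0.119], TCP at [0.228, -0.582, 0.25] pointing down, gripper open.
Joint ranges: [-3.01, 3.01], [-1.01, 2.22], [0.06, 2.58], [-1.02, 4.17], [0.09, 2.62], [-3.14, 3.14]. Speed limits (rad/s): [2.57, 2.57, 3.14, 3.14, 3.14, 3.14].

INTERFACE

Orientations are given as a unit quaternion [w, x, y, z].
In Python, from plant import manip gives the robot as it stands. The module is installed in compiled form; this text tells all that it offers.
- The arm moves only by the tool move_arm, never from a script. Its argument "rows" is a list of rows, each a list of 7 numbers: the shift along the tool's x, y, z in cm, then the turn, a rotation vector about the tool's x, y, z in degrees, then the opening, from -1 (shut) to 1 (fully open). In form: [[tx, ty, tz, ax, ay, az, jaw], ...]. A call has 1 to 20 rows; each row shifts and turns the commanded pose from where the row before left it, along the tool's axes as they then stand; what a row does not reach is not made up. A row lasts 1/12 s, in which the tool goes at most 41.7 mm and 7.16 degrees, less where a joint would pass 70% of its speed; a pose out of reach is approached as far as the arm can. A call is refused whole if a number of a shift passes 4.17 or a number of a turn 7.16, either way. A call with a gripper value outside its range is refused whole. The fingers move at their own pace and stop on an object; the grip force is fixed at half the most. Time passes only in rows, so rows that do not move let the fingers close. It gives the time, the measured TCP pose, the force, the opening and the grip force at its end, in the units of the state.
- manip.state(): the state, without advancing time (a new reading comes with each control period).
- manip.grab_frame(name): name is "side" or "top"; returns a dict with "img" (420x560x3 uint8, blue, green, red), "mtx" (3x3 intrinsics, pixels), "R" (3x3) and "t" (3): a world point X has camera coordinates R X + t. Camera axes: x right, y down, z forward; pixel columns grow to the right and rows downward; lengths in m; the calibration is good to about 2 mm. A picture is of the moment at which its call begins. There is no depth.
- manip.job_done(): hands the job in; it is judged then, once.
The state is a dict: "time": time; "joint_pos": joint angles; "joint_vel": joint speeds; "joint_efforts": joint torques, N m; "tool_pos": TCP position; "tool_rot": TCP orientation; "contact_force": force on the tool from outside, world axes, zero at the start; "ft_torque": the same for the moment, N m; "gripper_width": opening from 0.0 (shut) to 1.0 (fully open); "grasp_force": force on a finger pad.
Only numpy, scipy, OpenCV 4.12 (cv2) and the standard library are available. Lean on these libraries where they do the work, as an engineer would, in place of code of your own. Each camera call takes 0.05 s, during which the arm holds its last target. There are 200 camera calls.

TASK

Fasten the lap on the graver hone with its thumb nut: set the nut level on the spindle and, with only light pressure, turn it backward (anticlockwise from above) until you feel the thread start drop, then turn it forward (clockwise) to run it down onto the lap. Make it snug, about an eighth of a turn past where it first takes hold of the lap and no more, let go, and leave the other tools where they lie.

Things in the scene. Friction and masses are not known exactly. Their poses are not given: they have to be found in the camera images.
- nut: Black thumb nut, upright on the bench, open end down, 50 mm high, about 90 g: a round hub 34 mm across and 27.5 mm high, a straight finger bar on top, a blind bore (24.5 mm deep) from below. Origin: centre of its underside; z up, x along the bar. A half turn gives the same shape and the same thread. It is level when z is upright.
- nut_bar (a point): Middle of the nut's finger bar, 38.8 mm above the nut's underside on its axis: the place to hold it. The bar is 42 mm long (along x), 12 mm thick with parallel sides (along y) and 22.5 mm high, standing on the hub's top.
- nut_thread (a point): Point on the nut's axis 3.5 mm above its underside, where its two inner thread ridges begin, half a turn apart. They are 3 mm thick and stand in to 15 mm across in a bore 22 mm wide: 0.6 mm play to each side on the spindle's core, 0.7 mm up and down in its thread.
- hone: Grey bench hone (low power sharpener), standing firm: housing 170 x 200 mm, 56 mm high; switch and speed knob in front, the lap flat on top, and at the two rear corners (66 mm back, 80 mm to each side) a steel post that reaches 112 mm above the bench. Origin: centre of its underside, right below the spindle; x away from its control front, z up.
- spindle_axis (a point): Point on the hone's vertical spindle axis at the level of the lap's boss, 81 mm above the bench; its axes are the hone's. The lap, a disc 120 mm across, is already in place on the spindle; its flat boss, 44 mm across, is where the nut's underside seats.
- nose_tip (a point): Tip of the fixed threaded spindle nose, 20 mm above the boss. Core 14 mm thick, tapered to 8 mm at the tip; two-start right-hand round thread, 20 mm across, lead 13.4 mm a turn. A nut turned backward (anticlockwise from above) on the thread's end climbs 13.4 mm a turn, then drops 6.7 mm; it comes to that point within half a turn, at another angle every time.
- thread_start (a point): Point on the spindle axis 12.8 mm above the boss, the height at which the two thread ridges start, half a turn apart. On top of the starts the nut's underside is 12.3 mm above the boss, just after the drop 5.6 mm. From there it meets the boss after 150 degrees forward (more, if it was turned back beyond the drop); its thread takes hold of the lap some 20 degrees later.
- lap (a joint): How far the lap is pressed down on its rubber pad, in m: 0 free, 0.004 at most. The pad gives 1 mm for 10 N, so the tightening nut turns gradually harder, by about 0.05 to 0.08 N m per mm. Snug is 0.0004 to 0.0028, an eighth turn being 0.0017; beyond 0.0034 the lap warps.
- graver_a: Graver, a short steel blade in a dark mushroom-shaped wooden handle, 112 mm long, 33 mm high, lying on the bench to the left of the hone; a bystander. Origin at its underside's centre.
- loupe: Black watchmaker's loupe, 34 mm across and 26 mm high, standing on its rim left of the hone; a bystander.
- tweezers: Fine steel tweezers, 157 mm long and 9 mm high, lying just behind the nut; a bystander.
- hex_key: Small L-shaped hex key, 80 mm long and 5 mm thick, lying flat to the right of the hone; a bystander.
- red_driver: Stubby maroon-handled screwdriver, 107 mm long and 28 mm high, lying to the right of the hone; a bystander.

How it is judged:
On the way, in this order (a step that is already met when the one before it is completed fails the run):
1. the nut is brought over the spindle nose, upright, above the thread (horizontal distance between nut and spindle_axis below 0.005 m and z of nut in the frame of spindle_axis between 0.014 and 0.045 m and angle between nut's own z axis and vertical below 0.2 rad), for 0.05 s.
2. the nut bears on the very end of the thread, backed up to its top (horizontal distance between nut and spindle_axis below 0.003 m and z of nut in the frame of spindle_axis between 0.0103 and 0.0135 m and contact force between nut and hone above 0.1 N), for 0.1 s.
3. the nut has dropped into the thread start, level (horizontal distance between nut and spindle_axis below 0.0025 m and z of nut in the frame of spindle_axis below 0.0073 m and angle between nut's own z axis and vertical below 0.1 rad), for 0.1 s.
At the end, for the whole second after the job is handed in: The nut sits level on the spindle (within 2.5 mm of its axis, within 0.06 rad of upright), at rest, screwed down on the lap so that the lap is pressed 0.4 to 2.8 mm into its pad, and nothing holds it (value of joint lap between 0.0004 and 0.0028 m and horizontal distance between nut and spindle_axis below 0.0025 m and z of nut in the frame of spindle_axis between -0.0036 and -0.0002 m and angle between nut's own z axis and vertical below 0.06 rad and linear speed of nut below 0.01 m/s and contact force between nut and hone above 0.5 N); the robot touches nothing.
It fails at once if the nut is forced onto the spindle: more than 35 N between the nut and the hone before it is run down to the lap (z of nut in the frame of spindle_axis above 0.0008 m and contact force between nut and hone above 35 N).
It fails at once if the nut is overtightened: the lap is pressed more than 3.4 mm down (value of joint lap above 0.0034 m).
It fails at once if another tool is moved by more than 25 mm (distance of any of graver_a, loupe, tweezers, hex_key, red_driver from where it was at the start of the episode above 0.025 m).
It also fails if it takes over 72 s, if anything falls off the work surface, if the arm or the gripper's body presses on something with over 40 N, if the wrist force passes 120 N, or if a joint passes its speed limit or range.

## Working session

There is one attempt and no reset: what is moved stays moved. The work goes in short steps, Python scripts to look and compute and a tool call to move; the robot and the scene stay as the last step left them, time stands still between calls to the robot, and variables do not carry over. Pictures are saved under pics/ and viewed, at most 10 in all, crops included, and the job is handed in when it is done.

Besides the shell and the picture viewer there is one more tool, called after "Emit:" as name([rows], argument=value, ...), one row to a line, values as JSON. move_arm: Moves the arm, as the interface text tells. Its arguments: {"type":"object","properties":{"rows":{"type":"array","items":{"type":"array","items":{"type":"number"}}}},"required":["rows"]}

```bash
mkdir -p pics
python3 - <<'E'
from plant import manip
import cv2
s=manip.state(); print({k:s[k] for k in('time','tool_pos','tool_rot','contact_force','gripper_width')},manip.tip_reach)
for n in('side','top'):
    f=manip.grab_frame(n); cv2.imwrite(f'pics/{n}0.png',f['img']); print(n,f['mtx'].tolist(),f['R'].tolist(),f['t'].tolist())
E
```

```text
{'time': 0.0, 'tool_pos': array([ 0.22750026, -0.58151389,  0.2490869 ]), 'tool_rot': array([-9.93395184e-04,  9.82677256e-01,  1.85322474e-01, -6.28716266e-05]), 'contact_force': array([ 0.47340664,  0.62360508, -0.55624163]), 'gripper_width': 0.9983470150155096} 0.019
side [[481.2706362604873, 0.0, 276.4376478705341], [0.0, 481.2706362604873, 210.67815724886555], [0.0, 0.0, 1.0]] [[-0.9988822115874815, -0.047094640320629315, 0.004052434721514787], [-0.02741060624172527, 0.50726327807268, -0.8613551099194918], [0.03850955776898345, -0.8605033768510322, -0.5079871577002787]] [0.562974519543966, 0.014504383809611672, 1.2816625907238783]
top [[512.5039194523864, 0.0, 282.0992014764609], [0.0, 512.5039194523864, 207.90835965100334], [0.0, 0.0, 1.0]] [[0.024112455965500535, -0.9996189396454518, 0.01343744653623117], [-0.9857161072615164, -0.02601386245290143, -0.16639421518034847], [0.16668036882762882, -0.009233334304778337, -0.9859677480450879]] [0.11572129346982186, 0.5718283464805032, 1.1705204313670314]
```

View pics/top0.png

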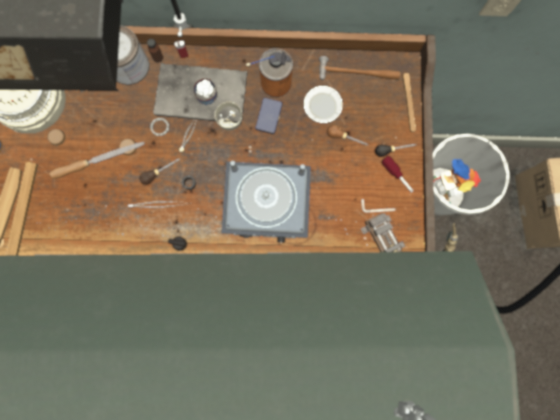

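View pics/side0.png

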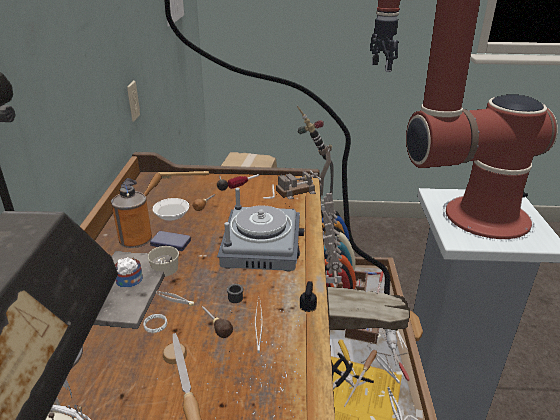

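The top view shows the nut near (178,243) and the spindle near (266,195). In the side view the nut is near (309,297) and the spindle near (261,215). I'll zoom in on both.

```bash
cat > h.py <<'E'
import numpy as np, cv2
from plant import manip
def ray(f,u,v):
    d=f['R'].T@np.linalg.inv(f['mtx'])@np.array([u,v,1.]); return -f['R'].T@f['t'], d
def atz(f,u,v,z):
    c,d=ray(f,u,v); return c+d*(z-c[2])/d[2]
def tri(fs,ps):
    A=np.zeros((3,3));b=np.zeros(3)
    for f,p in zip(fs,ps):
        c,d=ray(f,*p); d=d/np.linalg.norm(d); P=np.eye(3)-np.outer(d,d); A+=P;b+=P@c
    return np.linalg.solve(A,b)
def proj(f,X):
    p=f['mtx']@(f['R']@np.asarray(X,float)+f['t']); return p[:2]/p[2]
E
python3 - <<'E'
import cv2,numpy as np
t=cv2.imread('pics/top0.png');s=cv2.imread('pics/side0.png')
def c(i,u,v,w,h,k): return cv2.resize(i[v:v+h,u:u+w],None,fx=k,fy=k,interpolation=cv2.INTER_CUBIC)
a=np.hstack([c(t,158,223,40,40,10),c(s,289,277,40,40,10)])
cv2.imwrite('pics/c1.png',a)
b=np.hstack([c(t,216,150,100,100,4),c(s,211,180,100,100,4)])
cv2.imwrite('pics/c2.png',b)
E
```

```text
(no output)
```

View pics/c1.png

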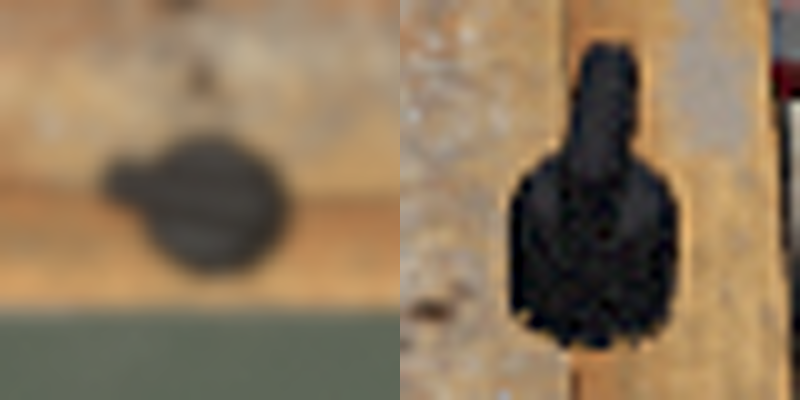

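View pics/c2.png

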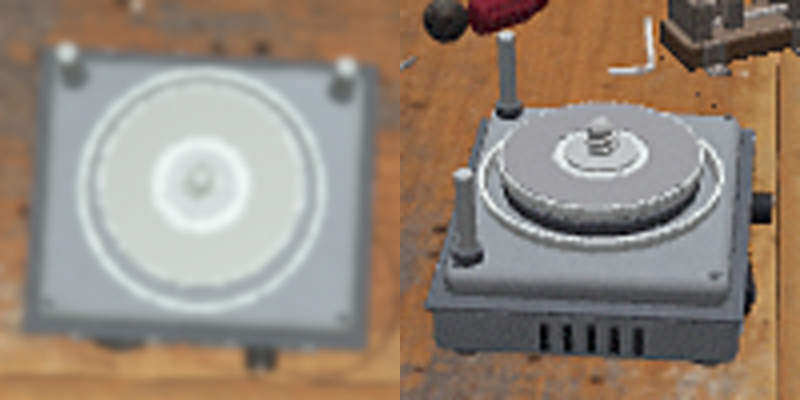

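The crops show the hub centre near top pixel (178.8,243) with the bar pointing left. The nose tip is near top (265.6,194.1) and side (260.6,209.1). The post tops are near top (232,162) and (302,166), side (237,188) and (226,222). Next I'll fit these numerically.

```bash
cat > fit.py <<'E'
from h import *
from scipy.optimize import minimize
def nutpts(x,y,z,yaw):
    a=np.linspace(0,2*np.pi,40); c,s=np.cos(yaw),np.sin(yaw)
    hub=np.array([[x+.017*np.cos(t),y+.017*np.sin(t),z+h] for h in(0,.0275) for t in a])
    bar=np.array([[x+c*u-s*v,y+s*u+c*v,z+h] for u in(-.021,.021) for v in(-.006,.006) for h in(.0275,.05)])
    return hub,bar
def sil(f,p,shape,z=0,k=8):
    m=np.zeros((shape[0]*k,shape[1]*k),np.uint8)
    for P in nutpts(p[0],p[1],z,p[2]):
        q=np.array([proj(f,X) for X in P])+.5-np.array(shape[2:])
        cv2.fillConvexPoly(m,cv2.convexHull((q*k).astype(np.float32)).astype(np.int32),255)
    return cv2.resize(m,(shape[1],shape[0]),interpolation=cv2.INTER_AREA)/255.
E
python3 - <<'E'
from fit import *
fs=[manip.grab_frame(n) for n in('top','side')]
T,S=fs
pad=lambda f,u,v:f['img'][v-20:v+16,u-22:u+18].max(2).astype(float)
boxes=[(36,40,158,223),(36,40,288,278)]
obs=[]
for f,b,g in zip(fs,boxes,(0,1)):
    im=f['img'][b[3]:b[3]+b[0],b[2]:b[2]+b[1]].max(2).astype(float)
    obs.append(np.clip((130-im)/(130-60),0,1))
# mask out things beyond bench edge: top rows below bench edge
obs[0][28:]=0; obs[1][:,36:]=0
print(tri(fs,[(178.8,243),(309,291)]))
def run(use,p0):
    best=None
    for yaw in np.linspace(0,np.pi,13)[:-1]:
        cost=lambda p:sum(((sil(fs[i],(p[0]/100,p[1]/100,p[2]),boxes[i])-obs[i])**2).sum() for i in use)
        r=minimize(cost,[p0[0]*100,p0[1]*100,yaw],method='Nelder-Mead',options=dict(initial_simplex=[[p0[0]*100,p0[1]*100,yaw],[p0[0]*100+.3,p0[1]*100,yaw],[p0[0]*100,p0[1]*100+.3,yaw],[p0[0]*100,p0[1]*100,yaw+.2]],maxiter=80))
        if best is None or r.fun<best.fun: best=r
    print(use,best.x,best.fun,[o.sum() for o in obs])
p0=atz(T,178.8,243,.03)
for u in([0],[1],[0,1]): run(u,p0)
tip=tri(fs,[(265.6,194.1),(260.6,209.1)]);print('tip',tip)
for a,b in(((231.9,162.1),(236.8,188.2)),((302.4,165.9),(226.4,222.4))): print('posts',[tri(fs,[a,b]),tri(fs,[(a),(226.4+236.8-b[0],410.6-b[1])])],atz(T,*a,.112))
# lap ellipse and boss via contours on top
E
```

```text
[0.48061026 0.3724106  0.03434095]
[0] [48.08281225 37.572078    1.36745178] 35.86219954648526 [np.float64(146.5857142857143), np.float64(359.5571428571428)]
[1] [48.2367151  37.89163922  1.45748836] 27.56616222959772 [np.float64(146.5857142857143), np.float64(359.5571428571428)]
[0, 1] [48.23397801 37.76977251  1.44538221] 69.17757911007541 [np.float64(146.5857142857143), np.float64(359.5571428571428)]
tip [0.59150663 0.16893842 0.10146817]
posts [array([0.63757636, 0.24003627, 0.19279004]), array([0.66039986, 0.24760963, 0.11234548])] [0.66057515 0.24764429 0.112     ]
posts [array([0.68557677, 0.08175737, 0.0075509 ]), array([0.65668788, 0.08672397, 0.1107143 ])] [0.65609667 0.08678809 0.112     ]
```

Emit:
move_arm([
  [0, 0, 0, 0, 0, 7.15, 1],
  [0, 0, 0, 0, 0, 7.15, 1],
  [0, 0, 0, 0, 0, 7.15, 1],
  [0, 0, 0, 0, 0, 7.15, 1],
  [3.3, 0, 0, 0, 0, 0, 1],
  [3.3, 0, 0, 0, 0, 0, 1],
  [3.3, 0, 0, 0, 0, 0, 1],
  [3.4, 0, 0, 0, 0, 0, 1],
  [0, -3.4, 0, 0, 0, 0, 1],
  [0, -3.4, 0, 0, 0, 0, 1],
  [0, -3.4, 0, 0, 0, 0, 1],
  [0, -3.4, 0, 0, 0, 0, 1],
  [0, -3.4, 0, 0, 0, 0, 1],
  [0, -3.4, 0, 0, 0, 0, 1],
  [0, -3.4, 0, 0, 0, 0, 1],
  [0, -3.4, 0, 0, 0, 0, 1],
  [0, -3.4, 0, 0, 0, 0, 1],
  [0, -3.4, 0, 0, 0, 0, 1],
  [0, -3.4, 0, 0, 0, 0, 1],
  [0, -3.4, 0, 0, 0, 0, 1],
])

```text
time: 1.87
tool_pos: [0.4108, -0.1924, 0.2501]
tool_rot: [-0.0, 0.998, -0.063, 0.0]
contact_force: [1.2, -0.3, -0.4]
gripper_width: 0.998
grasp_force: 0.0
```

Emit:
move_arm([
  [0, -3.4, 0, 0, 0, 0, 1],
  [0, -3.4, 0, 0, 0, 0, 1],
  [0, -3.4, 0, 0, 0, 0, 1],
  [0, -3.4, 0, 0, 0, 0, 1],
  [0, -3.4, 0, 0, 0, 0, 1],
  [0, -3.4, 0, 0, 0, 0, 1],
  [0, -3.4, 0, 0, 0, 0, 1],
  [0, -3.4, 0, 0, 0, 0, 1],
  [0, -3.4, 0, 0, 0, 0, 1],
  [0, -3.4, 0, 0, 0, 0, 1],
  [0, -3.4, 0, 0, 0, 0, 1],
  [0, -3.4, 0, 0, 0, 0, 1],
  [0, -3.4, 0, 0, 0, 0, 1],
  [0, -3.4, 0, 0, 0, 0, 1],
  [0, -3.4, 0, 0, 0, 0, 1],
  [0, -3.4, 0, 0, 0, 0, 1],
  [0, 0, 0, 0, 0, 0, 1],
  [0, 0, 0, 0, 0, 0, 1],
])

```text
time: 3.37
tool_pos: [0.4791, 0.3468, 0.2496]
tool_rot: [0.0, 0.998, -0.062, -0.001]
contact_force: [0.7, -0.3, 0.7]
gripper_width: 1.0
grasp_force: 0.0
```

```bash
cat >> h.py <<'E'
def rel(goal=None,show=True):
    s=manip.state(); w,x,y,z=s['tool_rot']
    from scipy.spatial.transform import Rotation as Ro
    R=Ro.from_quat([x,y,z,w]).as_matrix()
    print('t',round(s['time'],2),'p',s['tool_pos'].round(4),'yaw',round(np.degrees(np.arctan2(R[1,0],R[0,0])),2),'tilt',R[:,2].round(4),'j6',round(np.degrees(s['joint_pos'][5]),1),'F',s['contact_force'].round(2),'w',round(s['gripper_width'],3),'g',round(float(np.max(s['grasp_force'])),1))
    if goal is not None: print('go cm',(R.T@(np.array(goal)-s['tool_pos'])*100).round(2))
E
python3 -c "
from h import *
rel([.482,.3777,.05])"
```

```text
t 3.37 p [0.4791 0.3468 0.2496] yaw -7.09 tilt [-1.1e-03 -9.0e-04 -1.0e+00] j6 125.8 F [ 0.66 -0.27  0.67] w 1.0 g 0.0
go cm [-0.08 -3.12 19.96]
```

Emit:
move_arm([
  [-0.08, -1.6, 0, 0, 0, 0, 1],
  [0, -1.52, 0, 0, 0, 0, 1],
  [0, 0, 3, 0, 0, 0, 1],
  [0, 0, 3, 0, 0, 0, 1],
  [0, 0, 3, 0, 0, 0, 1],
  [0, 0, 3, 0, 0, 0, 1],
  [0, 0, 3, 0, 0, 0, 1],
  [0, 0, 2, 0, 0, 0, 1],
  [0, 0, 1.5, 0, 0, 0, 1],
  [0, 0, 1.4, 0, 0, 0, 1],
  [0, 0, 0, 0, 0, 0, 1],
  [0, 0, 0, 0, 0, 0, 1],
])

```text
time: 4.37
tool_pos: [0.4826, 0.3762, 0.0509]
tool_rot: [0.0, 0.998, -0.064, -0.0]
contact_force: [0.4, 0.6, -0.2]
gripper_width: 0.996
grasp_force: 0.0
```

```bash
python3 -c "
from h import *
rel([.482,.3777,.05])
fs=[manip.grab_frame(n) for n in('top','side')]
t,s=[f['img'] for f in fs]
cv2.imwrite('pics/a1.png',np.hstack([cv2.resize(t[203:273,138:208],(400,400)),cv2.resize(s[247:327,269:349],(400,400))]))"
```

```text
t 4.37 p [0.4826 0.3762 0.0509] yaw -7.29 tilt [-1.e-03 -5.e-04 -1.e+00] j6 128.3 F [ 0.41  0.59 -0.17] w 0.996 g 0.0
go cm [-0.07 -0.15  0.09]
```

View pics/a1.png

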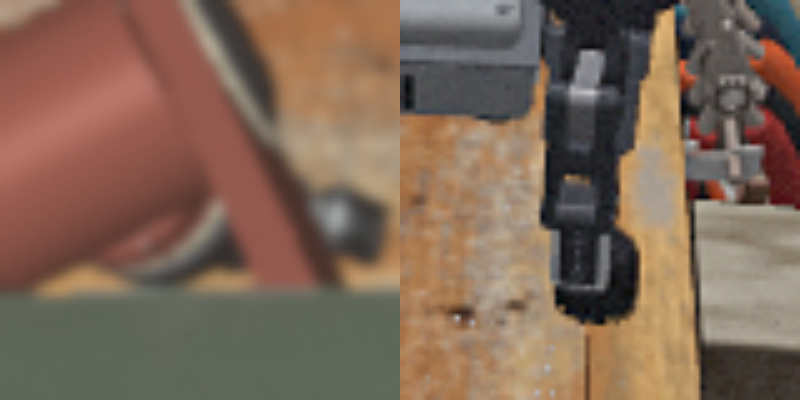

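The side view shows the near finger's centre at about pixel (305.4,293) and the hub centre at about (308.7,300). I'll check that against projected positions.

```bash
python3 -c "
from h import *
f=manip.grab_frame('side')
print(proj(f,[.482-.005,.3777+.05,.05]),proj(f,[.482,.3777+.017,.014]),proj(f,[.482,.3777,.0]), proj(f,[.482,.3777,.05]))
for v in range(284,314,2): 
  r=f['img'][v,295:325].max(1); print(v,r.tolist())
"
```

```text
[311.7755872  303.74676793] [308.22808087 306.30435633] [307.88648243 305.86799338] [308.83013804 286.59105056]
284 [168, 187, 115, 24, 42, 47, 79, 81, 75, 83, 79, 76, 81, 64, 42, 42, 48, 43, 211, 200, 187, 179, 170, 171, 167, 167, 168, 175, 175, 191]
286 [184, 189, 110, 29, 40, 59, 82, 74, 73, 76, 74, 74, 79, 47, 40, 43, 75, 110, 195, 186, 185, 181, 172, 168, 167, 172, 172, 177, 186, 199]
288 [181, 168, 46, 29, 35, 95, 101, 101, 110, 111, 112, 120, 116, 36, 42, 38, 18, 82, 204, 194, 193, 186, 183, 176, 173, 172, 170, 168, 179, 193]
290 [184, 152, 62, 35, 45, 48, 64, 57, 67, 61, 71, 68, 74, 38, 41, 55, 60, 113, 198, 189, 191, 190, 190, 179, 174, 173, 171, 171, 178, 193]
292 [166, 173, 141, 151, 73, 53, 27, 39, 27, 40, 32, 34, 40, 41, 32, 54, 37, 110, 179, 195, 198, 200, 201, 193, 191, 190, 186, 185, 194, 197]
294 [175, 181, 188, 197, 117, 100, 34, 33, 63, 63, 48, 38, 32, 62, 123, 119, 14, 54, 50, 84, 148, 214, 197, 190, 194, 201, 207, 191, 174, 182]
296 [160, 156, 166, 180, 117, 105, 27, 33, 35, 44, 38, 40, 35, 80, 125, 120, 31, 56, 52, 35, 34, 147, 216, 189, 196, 205, 213, 202, 190,
[... 445 characters left out ...]
 198, 160, 35, 71, 53, 80, 76, 105, 98, 125, 130, 85, 23, 30, 19, 23, 30, 14, 90, 209, 183, 186, 196, 186, 197, 200, 197]
306 [139, 155, 163, 180, 176, 20, 18, 25, 17, 20, 22, 13, 24, 26, 25, 20, 22, 27, 22, 24, 29, 121, 209, 197, 199, 197, 179, 193, 203, 203]
308 [174, 172, 167, 176, 185, 86, 125, 38, 11, 19, 29, 21, 31, 26, 25, 14, 25, 11, 29, 29, 57, 163, 192, 191, 192, 199, 193, 185, 204, 201]
310 [153, 155, 170, 170, 179, 183, 184, 149, 114, 50, 24, 27, 36, 31, 32, 74, 58, 55, 82, 110, 186, 195, 185, 183, 194, 203, 192, 196, 197, 203]
312 [180, 179, 186, 174, 174, 175, 168, 171, 176, 165, 192, 181, 175, 180, 183, 179, 172, 171, 185, 183, 183, 188, 193, 183, 190, 197, 187, 194, 206, 208]
```

Emit:
move_arm([
  [0, 0, 0.05, 0, 0, 0, 0.4],
  [0, 0, 0, 0, 0, 0, 0],
  [0, 0, 0, 0, 0, 0, -0.2],
  [0, 0, 0, 0, 0, 0, -0.2],
  [0, 0, 0, 0, 0, 0, -0.2],
  [0, 0, 0, 0, 0, 0, -0.2],
  [0, 0, 0, 0, 0, 0, -0.2],
  [0, 0, 0, 0, 0, 0, -0.2],
])

```text
time: 5.18
tool_pos: [0.4833, 0.377, 0.0517]
tool_rot: [-0.0, 0.998, -0.063, 0.001]
contact_force: [0.8, -1.1, 5.0]
gripper_width: 0.477
grasp_force: 61.1
```

```bash
python3 -c "
from h import *
rel()"
```

```text
t 5.18 p [0.4833 0.377  0.0517] yaw -7.24 tilt [ 1.3e-03  8.0e-04 -1.0e+00] j6 128.2 F [ 0.84 -1.1   4.97] w 0.477 g 61.1
```

Emit:
move_arm([
  [0, 0, 0, 0, 0, 0, 0.5],
  [0, 0, 0, 0, 0, 0, 1],
  [0, 0, 0, 0, 0, 0, 1],
  [0, 0, 0, 0, 0, 0, 1],
  [0, 0, 0, 0, 0, 0, 1],
  [0, 0, 0, 0, 0, -7.1, 1],
  [0, 0, 0, 0, 0, -7.1, 1],
  [0, 0, 0, 0, 0, -7.1, 1],
  [0, 0, 0, 0, 0, -7.1, 1],
  [0, 0, 0, 0, 0, -7.1, 1],
  [0, 0, 0, 0, 0, -7.1, 1],
  [0, 0, 0, 0, 0, -7.1, 1],
  [0, 0, 0, 0, 0, -7.1, 1],
  [0, 0, 0, 0, 0, -7.1, 1],
  [0, 0, 0, 0, 0, -7.1, 1],
  [0, 0, 0, 0, 0, -7.1, 1],
  [0, 0, 0, 0, 0, -7.1, 1],
  [0, 0, 0, 0, 0, -4.8, 1],
  [0, 0, 0, 0, 0, 0, 1],
])

```text
time: 6.77
tool_pos: [0.4825, 0.3766, 0.0506]
tool_rot: [-0.0, 0.75, 0.662, -0.0]
contact_force: [-0.4, -0.2, -0.1]
gripper_width: 0.997
grasp_force: 0.0
```

```bash
python3 -c "
from h import *
rel([.4833,.377,.051])"
```

```text
t 6.77 p [0.4825 0.3766 0.0506] yaw 82.83 tilt [-4.e-04 -2.e-04 -1.e+00] j6 38.2 F [-0.37 -0.15 -0.11] w 0.997 g 0.0
go cm [ 0.05  0.07 -0.04]
```

Emit:
move_arm([
  [0, 0, 0, 0, 0, 0, 0.3],
  [0, 0, 0, 0, 0, 0, -0.4],
  [0, 0, 0, 0, 0, 0, -1],
  [0, 0, 0, 0, 0, 0, -1],
  [0, 0, 0, 0, 0, 0, -1],
  [0, 0, 0, 0, 0, 0, -1],
  [0, 0, 0, 0, 0, 0, -1],
  [0, 0, 0, 0, 0, 0, -1],
  [0, 0, 0, 0, 0, 0, -1],
  [0, 0, 0, 0, 0, 0, -1],
])

```text
time: 7.6
tool_pos: [0.4826, 0.3766, 0.0507]
tool_rot: [-0.0, 0.75, 0.661, -0.0]
contact_force: [0.4, 0.2, -0.8]
gripper_width: 0.123
grasp_force: 62.0
```

```bash
python3 -c "
from h import *
rel([.592,.169,.200])"
```

```text
t 7.6 p [0.4826 0.3766 0.0507] yaw 82.76 tilt [-2.e-04 -1.e-04 -1.e+00] j6 38.2 F [ 0.43  0.22 -0.83] w 0.123 g 62.0
go cm [-19.22  13.47 -14.93]
```

Emit:
move_arm([
  [0, 0, -1, 0, 0, 0, -1],
  [0, 0, -2.5, 0, 0, 0, -1],
  [0, 0, -3, 0, 0, 0, -1],
  [0, 0, -3, 0, 0, 0, -1],
  [0, 0, -2.5, 0, 0, 0, -1],
  [0, 0, -1, 0, 0, 0, -1],
  [-1.42, 1.0, 0, 0, 0, 0, -1],
  [-2.2, 1.54, 0, 0, 0, 0, -1],
  [-2.6, 1.82, 0, 0, 0, 0, -1],
  [-2.6, 1.82, 0, 0, 0, 0, -1],
  [-2.6, 1.82, 0, 0, 0, 0, -1],
  [-2.6, 1.82, 0, 0, 0, 0, -1],
  [-2.4, 1.68, 0, 0, 0, 0, -1],
  [-1.8, 1.27, 0, 0, 0, 0, -1],
  [-1.0, 0.7, 0, 0, 0, 0, -1],
  [0, 0, 0, 0, 0, 0, -1],
  [0, 0, 0, 0, 0, 0, -1],
])

```text
time: 9.02
tool_pos: [0.5917, 0.1691, 0.1803]
tool_rot: [-0.001, 0.751, 0.661, -0.0]
contact_force: [0.1, 0.4, -0.8]
gripper_width: 0.121
grasp_force: 62.0
```

```bash
python3 -c "
from h import *
rel([.592,.169,.167])
fs=[manip.grab_frame(n) for n in('top','side')]
t,s=[f['img'] for f in fs]
cv2.imwrite('pics/a2.png',np.hstack([cv2.resize(t[150:250,216:316],(400,400)),cv2.resize(s[150:250,211:311],(400,400))]))"
```

```text
t 9.02 p [0.5917 0.1691 0.1803] yaw 82.71 tilt [-1.2e-03  6.0e-04 -1.0e+00] j6 16.3 F [ 0.12  0.36 -0.81] w 0.121 g 62.0
go cm [-0.01  0.03  1.33]
```

View pics/a2.png

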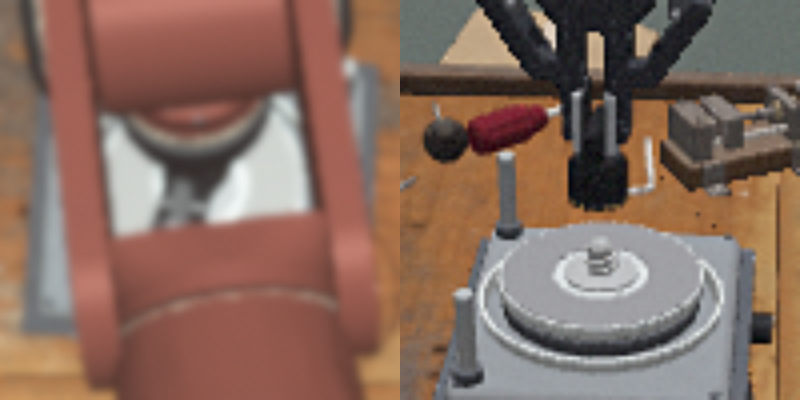

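The side view shows the hub centred at about pixel (260.3,193), right above the nose tip at (261,211), and upright. I'll descend now.

Emit:
move_arm([
  [0, 0.03, 0.8, 0, 0, 0, -1],
  [0, 0, 0.53, 0, 0, 0, -1],
  [0, 0, 0, 0, 0, 0, -1],
  [0, 0, 0.5, 0, 0, 0, -1],
  [0, 0, 0.5, 0, 0, 0, -1],
  [0, 0, 0.4, 0, 0, 0, -1],
  [0, 0, 0.3, 0, 0, 0, -1],
  [0, 0, 0.3, 0, 0, 0, -1],
  [0, 0, 0, 0, 0, 0, -1],
])

```text
time: 9.87
tool_pos: [0.592, 0.1688, 0.1465]
tool_rot: [-0.0, 0.75, 0.661, -0.001]
contact_force: [0.4, -0.5, -0.1]
gripper_width: 0.124
grasp_force: 62.0
```

```bash
python3 -c "
from h import *
rel([.592,.169,.145])
f=manip.grab_frame('side')
s0=cv2.imread('pics/side0.png')
print('tip px',proj(f,[.592,.169,.101]),'hub px',proj(f,[.592,.169,.108]))
g=f['img'].max(2)
for v in range(199,212): print(v,g[v,248:274].tolist())
"
```

```text
t 9.87 p [0.592  0.1688 0.1465] yaw 82.75 tilt [-1.4e-03 -2.0e-04 -1.0e+00] j6 16.2 F [ 0.36 -0.54 -0.11] w 0.124 g 62.0
go cm [0.02 0.   0.15]
tip px [260.8344668  209.37820504] hub px [260.79658206 206.7459743 ]
199 [165, 165, 166, 173, 161, 165, 120, 126, 34, 16, 30, 26, 20, 26, 75, 116, 114, 87, 103, 139, 173, 167, 163, 157, 165, 166]
200 [167, 164, 169, 170, 165, 172, 141, 129, 43, 18, 27, 19, 19, 26, 76, 116, 117, 96, 114, 183, 176, 171, 167, 164, 169, 167]
201 [170, 164, 168, 165, 170, 179, 90, 70, 32, 10, 15, 13, 21, 28, 73, 107, 105, 74, 54, 154, 179, 167, 166, 166, 167, 167]
202 [166, 164, 167, 172, 172, 122, 32, 48, 24, 25, 27, 28, 17, 13, 45, 57, 58, 39, 29, 121, 180, 167, 161, 164, 166, 164]
203 [162, 164, 166, 168, 173, 27, 27, 50, 29, 22, 40, 30, 19, 26, 52, 53, 44, 34, 38, 58, 183, 165, 161, 158, 164, 161]
204 [161, 164, 164, 166, 178, 41, 17, 31, 31, 21, 25, 23, 26, 37, 42, 45, 33, 29, 28, 42, 186, 165, 163, 160, 167, 159]
205 [161, 164, 165, 172, 182, 16, 31, 33, 31, 26, 27, 33, 38, 34, 27, 36, 29, 25, 29, 45, 188, 171, 165, 161, 162, 157]
206 [160, 164, 164, 155, 185, 16, 17, 32, 23, 32, 22, 37, 32, 22, 27, 28, 27, 28, 23, 31, 154, 169, 166, 184, 162, 162]
207 [182, 185, 168, 172, 186, 4, 14, 19, 27, 25, 28, 30, 35, 26, 25, 21, 28, 28, 21, 39, 158, 173, 170, 171, 167, 199]
208 [168, 169, 168, 174, 186, 45, 0, 27, 26, 22, 26, 26, 21, 30, 24, 22, 32, 6, 13, 41, 150, 172, 166, 169, 166, 175]
209 [165, 166, 171, 171, 181, 56, 23, 32, 23, 9, 24, 27, 27, 18, 29, 27, 28, 24, 20, 45, 182, 172, 166, 164, 166, 165]
210 [165, 167, 163, 170, 179, 54, 20, 22, 18, 21, 22, 27, 21, 24, 31, 32, 16, 19, 15, 33, 159, 171, 166, 167, 168, 166]
211 [165, 167, 164, 167, 178, 93, 9, 21, 30, 25, 12, 27, 29, 15, 16, 29, 25, 25, 20, 42, 169, 171, 163, 164, 165, 164]
```

Emit:
move_arm([
  [0, 0, 0.1, 0, 0, 0, -1],
  [0, 0, 0.1, 0, 0, 0, -1],
  [0, 0, 0.1, 0, 0, 0, -1],
  [0, 0, 0, 0, 0, 0, -1],
])

```text
time: 10.25
tool_pos: [0.5923, 0.169, 0.1445]
tool_rot: [-0.0, 0.75, 0.661, -0.0]
contact_force: [0.5, -0.4, -1.4]
gripper_width: 0.125
grasp_force: 62.0
```

Emit:
move_arm([
  [0, 0, 0.1, 0, 0, 0, -1],
  [0, 0, 0.05, 0, 0, 0, -1],
  [0, 0, 0, 0, 0, 0, -1],
])

```text
time: 10.5
tool_pos: [0.5922, 0.1692, 0.143]
tool_rot: [-0.0, 0.75, 0.661, 0.0]
contact_force: [-1.5, 0.4, 0.4]
gripper_width: 0.122
grasp_force: 62.1
```

Emit:
move_arm([
  [0, 0, 0.1, 0, 0, 0, -1],
  [0, 0, 0, 0, 0, 0, -1],
])

```text
time: 10.67
tool_pos: [0.5922, 0.1693, 0.1419]
tool_rot: [-0.0, 0.75, 0.661, 0.0]
contact_force: [-2.1, 1.7, 0.6]
gripper_width: 0.122
grasp_force: 62.2
```

Emit:
move_arm([
  [0, 0, 0.1, 0, 0, 0, -1],
  [0, 0, 0, 0, 0, 0, -1],
])

```text
time: 10.83
tool_pos: [0.592, 0.1693, 0.1409]
tool_rot: [-0.001, 0.75, 0.661, -0.0]
contact_force: [-3.3, 2.7, 1.9]
gripper_width: 0.124
grasp_force: 62.4
```

Emit:
move_arm([
  [0, 0, 0.05, 0, 0, 0, -1],
  [0, 0, 0, 0, 0, 0, -1],
])

```text
time: 11.0
tool_pos: [0.592, 0.1692, 0.1405]
tool_rot: [-0.001, 0.75, 0.661, -0.0]
contact_force: [-5.3, 2.0, 2.5]
gripper_width: 0.119
grasp_force: 62.6
```

Side force points to −x/+y, so the nut is about 1 mm too far in +x, which agrees with the image. I'll shift it.

Emit:
move_arm([
  [0.03, -0.08, 0, 0, 0, 0, -1],
  [0, 0, 0, 0, 0, 0, -1],
])

```text
time: 11.17
tool_pos: [0.5917, 0.1693, 0.1405]
tool_rot: [0.0, 0.75, 0.661, 0.0]
contact_force: [-3.7, 1.7, 1.6]
gripper_width: 0.129
grasp_force: 62.4
```

Emit:
move_arm([
  [0, 0, 0.05, 0, 0, 0, -1],
  [0, 0, 0, 0, 0, 0, -1],
])

```text
time: 11.33
tool_pos: [0.5918, 0.1693, 0.1404]
tool_rot: [0.0, 0.75, 0.661, 0.0]
contact_force: [-4.2, 1.5, 4.7]
gripper_width: 0.125
grasp_force: 62.8
```

Emit:
move_arm([
  [0, 0, 0.05, 0, 0, 0, -1],
  [0, 0, 0, 0, 0, 0, -1],
])

```text
time: 11.5
tool_pos: [0.5918, 0.1693, 0.1403]
tool_rot: [0.0, 0.75, 0.661, 0.0]
contact_force: [-4.9, 0.8, 6.0]
gripper_width: 0.125
grasp_force: 63.1
```

Emit:
move_arm([
  [0, -0.08, 0, 0, 0, 0, -1],
  [0, 0, 0, 0, 0, 0, -1],
])

```text
time: 11.67
tool_pos: [0.5916, 0.1693, 0.1404]
tool_rot: [0.001, 0.75, 0.661, 0.001]
contact_force: [-2.5, 0.9, 5.6]
gripper_width: 0.126
grasp_force: 62.8
```

Emit:
move_arm([
  [0, 0, -0.02, 0, 0, -6, -1],
  [0, 0, -0.02, 0, 0, -6, -1],
  [0, 0, -0.02, 0, 0, -6, -1],
  [0, 0, -0.02, 0, 0, -6, -1],
  [0, 0, 0, 0, 0, 0, -1],
])

```text
time: 12.08
tool_pos: [0.5916, 0.1693, 0.1411]
tool_rot: [0.001, 0.595, 0.803, 0.001]
contact_force: [-2.2, 0.6, 4.9]
gripper_width: 0.124
grasp_force: 62.8
```

Emit:
move_arm([
  [0.01, -0.03, -0.02, 0, 0, -6, -1],
  [0, 0, -0.022, 0, 0, -6, -1],
  [0, 0, -0.022, 0, 0, -6, -1],
  [0, 0, -0.022, 0, 0, -6, -1],
  [0, 0, -0.022, 0, 0, -6, -1],
  [0, 0, -0.022, 0, 0, -6, -1],
  [0, 0, 0, 0, 0, 0, -1],
])

```text
time: 12.67
tool_pos: [0.5915, 0.1695, 0.1424]
tool_rot: [0.001, 0.319, 0.948, 0.001]
contact_force: [-1.0, 1.6, 4.4]
gripper_width: 0.117
grasp_force: 62.7
```

Emit:
move_arm([
  [0, 0, -0.022, 0, 0, -6, -1],
  [0, 0, -0.022, 0, 0, -6, -1],
  [0, 0, -0.022, 0, 0, -6, -1],
  [0, 0, 0, 0, 0, 0, -1],
])

```text
time: 13.0
tool_pos: [0.5914, 0.1695, 0.1428]
tool_rot: [0.001, 0.168, 0.986, 0.0]
contact_force: [0.1, 1.9, 3.5]
gripper_width: 0.12
grasp_force: 62.6
```

```bash
python3 -c "
from h import *
rel()"
```

```text
t 13.0 p [0.5914 0.1695 0.1428] yaw 160.69 tilt [ 2.4e-03  1.0e-04 -1.0e+00] j6 -61.6 F [0.15 1.92 3.48] w 0.12 g 62.6
```

Emit:
move_arm([
  [0, 0, -0.018, 0, 0, -6, -1],
  [0, 0, -0.018, 0, 0, -6, -1],
  [0, 0, 0, 0, 0, 0, -1],
])

```text
time: 13.25
tool_pos: [0.5912, 0.1691, 0.1429]
tool_rot: [0.001, 0.064, 0.998, -0.0]
contact_force: [1.1, -0.1, 4.1]
gripper_width: 0.122
grasp_force: 62.5
```

Emit:
move_arm([
  [0, 0, -0.018, 0, 0, -6, -1],
  [0, 0, -0.018, 0, 0, -6, -1],
  [0, 0, 0, 0, 0, 0, -1],
])

```text
time: 13.5
tool_pos: [0.591, 0.169, 0.1427]
tool_rot: [0.001, -0.039, 0.999, -0.0]
contact_force: [1.9, 0.2, 1.1]
gripper_width: 0.12
grasp_force: 62.2
```

Emit:
move_arm([
  [0, 0, -0.018, 0, 0, -6, -1],
  [0, 0, -0.018, 0, 0, -6, -1],
  [0, 0, 0, 0, 0, 0, -1],
])

```text
time: 13.75
tool_pos: [0.5903, 0.1692, 0.1425]
tool_rot: [-0.0, -0.143, 0.99, -0.0]
contact_force: [0.6, 0.6, -0.3]
gripper_width: 0.125
grasp_force: 62.0
```

Emit:
move_arm([
  [-0.05, -0.01, 0.1, 0, 0, 0, -1],
  [0, 0, 0.1, 0, 0, 0, -1],
  [0, 0, 0.05, 0, 0, 0, -1],
  [0, 0, 0, 0, 0, 0, -1],
])

```text
time: 14.08
tool_pos: [0.5906, 0.1694, 0.1402]
tool_rot: [-0.001, -0.145, 0.989, -0.0]
contact_force: [0.6, 0.2, -0.7]
gripper_width: 0.122
grasp_force: 62.0
```

Emit:
move_arm([
  [0, 0, 0.1, 0, 0, 0, -1],
  [0, 0, 0.05, 0, 0, 0, -1],
  [0, 0, 0, 0, 0, 0, -1],
])

```text
time: 14.33
tool_pos: [0.5909, 0.1695, 0.1391]
tool_rot: [-0.0, -0.145, 0.989, -0.0]
contact_force: [-0.5, -0.0, -0.7]
gripper_width: 0.125
grasp_force: 62.0
```

Dropping freely with no side load, so I'll go on down.

Emit:
move_arm([
  [0, 0, 0.1, 0, 0, 0, -1],
  [0, 0, 0.05, 0, 0, 0, -1],
  [0, 0, 0, 0, 0, 0, -1],
])

```text
time: 14.58
tool_pos: [0.5911, 0.1695, 0.1381]
tool_rot: [0.0, -0.146, 0.989, 0.0]
contact_force: [0.1, -0.9, 0.3]
gripper_width: 0.121
grasp_force: 62.2
```

Emit:
move_arm([
  [0, 0, 0.05, 0, 0, 0, -1],
  [0, 0, 0.05, 0, 0, 0, -1],
  [0, 0, 0, 0, 0, 0, -1],
])

```text
time: 14.83
tool_pos: [0.5913, 0.1696, 0.138]
tool_rot: [0.0, -0.146, 0.989, -0.0]
contact_force: [-2.4, -0.1, 5.7]
gripper_width: 0.126
grasp_force: 62.9
```

Emit:
move_arm([
  [0, 0, 0.05, 0, 0, 0, -1],
  [0, 0, 0, 0, 0, 0, -1],
])

```text
time: 15.0
tool_pos: [0.5913, 0.1696, 0.1379]
tool_rot: [0.0, -0.146, 0.989, -0.0]
contact_force: [-2.5, -0.7, 6.5]
gripper_width: 0.123
grasp_force: 63.1
```

Emit:
move_arm([
  [0.03, 0.01, 0.02, 0, 0, 6, -1],
  [0, 0, 0.022, 0, 0, 6, -1],
  [0, 0, 0.022, 0, 0, 6, -1],
  [0, 0, 0.022, 0, 0, 6, -1],
  [0, 0, 0, 0, 0, 0, -1],
])

```text
time: 15.42
tool_pos: [0.5914, 0.1694, 0.137]
tool_rot: [0.001, 0.065, 0.998, -0.0]
contact_force: [-1.5, -0.5, 6.2]
gripper_width: 0.124
grasp_force: 62.9
```

Emit:
move_arm([
  [0, 0, 0.022, 0, 0, 6, -1],
  [0, 0, 0.022, 0, 0, 6, -1],
  [0, 0, 0.022, 0, 0, 6, -1],
  [0, 0, 0.022, 0, 0, 6, -1],
  [0, 0, 0, 0, 0, 0, -1],
])

```text
time: 15.83
tool_pos: [0.5914, 0.1693, 0.1361]
tool_rot: [0.001, 0.271, 0.963, -0.0]
contact_force: [-1.9, -1.3, 6.2]
gripper_width: 0.125
grasp_force: 62.9
```

Emit:
move_arm([
  [0, 0, 0.022, 0, 0, 6, -1],
  [0, 0, 0.022, 0, 0, 6, -1],
  [0, 0, 0.022, 0, 0, 6, -1],
  [0, 0, 0.022, 0, 0, 6, -1],
  [0, 0, 0.022, 0, 0, 6, -1],
  [0, 0, 0.022, 0, 0, 6, -1],
  [0, 0, 0.022, 0, 0, 6, -1],
  [0, 0, 0.022, 0, 0, 6, -1],
  [0, 0, 0, 0, 0, 0, -1],
])

```text
time: 16.58
tool_pos: [0.5914, 0.1693, 0.1343]
tool_rot: [0.001, 0.639, 0.769, 0.0]
contact_force: [-1.0, -1.2, 5.4]
gripper_width: 0.122
grasp_force: 62.9
```

Emit:
move_arm([
  [0, 0, 0.022, 0, 0, 6, -1],
  [0, 0, 0.022, 0, 0, 6, -1],
  [0, 0, 0.022, 0, 0, 6, -1],
  [0, 0, 0.022, 0, 0, 6, -1],
  [0, 0, 0.022, 0, 0, 6, -1],
  [0, 0, 0.022, 0, 0, 6, -1],
  [0, 0, 0, 0, 0, 0, -1],
])

```text
time: 17.17
tool_pos: [0.5913, 0.1692, 0.133]
tool_rot: [0.001, 0.845, 0.534, 0.0]
contact_force: [-1.9, -1.1, 4.4]
gripper_width: 0.12
grasp_force: 62.9
```

```bash
python3 -c "
from h import *
rel(); print(manip.state()['ft_torque'])"
```

```text
t 17.17 p [0.5913 0.1692 0.133 ] yaw 64.56 tilt [ 1.4e-03 -8.0e-04 -1.0e+00] j6 34.5 F [-1.91 -1.12  4.36] w 0.12 g 62.9
[-0.30592212  0.41032096 -0.06113014]
```

Emit:
move_arm([
  [0, 0, 0, 0, 0, 6, -1],
  [0, 0, 0, 0, 0, 6, -1],
  [0, 0, 0.01, 0, 0, 6, -1],
  [0, 0, 0, 0, 0, 0, -1],
])

```text
time: 17.5
tool_pos: [0.5912, 0.1692, 0.1323]
tool_rot: [0.0, 0.918, 0.396, 0.0]
contact_force: [-1.6, -1.0, 4.4]
gripper_width: 0.125
grasp_force: 62.7
```

```bash
python3 -c "
from h import *
rel(); print(manip.state()['ft_torque'])"
```

```text
t 17.5 p [0.5912 0.1692 0.1323] yaw 46.66 tilt [ 1.1e-03 -6.0e-04 -1.0e+00] j6 52.4 F [-1.6  -0.97  4.4 ] w 0.125 g 62.7
[-0.36521657  0.31728157 -0.03027997]
```

Emit:
move_arm([
  [0, 0, 0.022, 0, 0, 6, -1],
  [0, 0, 0.022, 0, 0, 6, -1],
  [0, 0, 0, 0, 0, 0, -1],
])

```text
time: 17.75
tool_pos: [0.5912, 0.1693, 0.1319]
tool_rot: [0.0, 0.954, 0.299, 0.0]
contact_force: [-0.3, -2.6, 5.9]
gripper_width: 0.126
grasp_force: 62.8
```

```bash
python3 -c "
from h import *
rel(); print(manip.state()['ft_torque'])"
```

```text
t 17.75 p [0.5912 0.1693 0.1319] yaw 34.8 tilt [ 1.1e-03 -5.0e-04 -1.0e+00] j6 64.3 F [-0.26 -2.63  5.85] w 0.126 g 62.8
[-0.41763673  0.2869411  -0.0187834 ]
```

Emit:
move_arm([
  [0, 0, 0.022, 0, 0, 6, -1],
  [0, 0, 0.022, 0, 0, 6, -1],
  [0, 0, 0, 0, 0, 0, -1],
])

```text
time: 18.0
tool_pos: [0.5912, 0.1694, 0.1315]
tool_rot: [0.0, 0.98, 0.198, 0.001]
contact_force: [-2.6, -1.8, 5.9]
gripper_width: 0.124
grasp_force: 62.9
```

```bash
python3 -c "
from h import *
rel(); print(manip.state()['ft_torque'])"
```

```text
t 18.0 p [0.5912 0.1694 0.1315] yaw 22.85 tilt [ 1.2e-03 -3.0e-04 -1.0e+00] j6 76.2 F [-2.58 -1.8   5.85] w 0.124 g 62.9
[-0.37549574  0.30066077  0.01909732]
```

Emit:
move_arm([
  [0, 0, 0, 0, 0, 6, -1],
  [0, 0, 0, 0, 0, 6, -1],
  [0, 0, 0, 0, 0, 0, -1],
])

```text
time: 18.25
tool_pos: [0.5911, 0.1695, 0.1312]
tool_rot: [0.0, 0.995, 0.095, 0.001]
contact_force: [-1.0, -1.8, 5.5]
gripper_width: 0.12
grasp_force: 62.8
```

```bash
python3 -c "
from h import *
rel(); print(manip.state()['ft_torque'])"
```

```text
t 18.25 p [0.5911 0.1695 0.1312] yaw 10.9 tilt [ 1.1e-03 -2.0e-04 -1.0e+00] j6 88.2 F [-0.97 -1.8   5.5 ] w 0.12 g 62.8
[-0.29261342  0.19973251 -0.01876308]
```

Emit:
move_arm([
  [0, 0, 0.01, 0, 0, 6, -1],
  [0, 0, 0.01, 0, 0, 6, -1],
  [0, 0, 0, 0, 0, 0, -1],
])

```text
time: 18.5
tool_pos: [0.5911, 0.1695, 0.131]
tool_rot: [0.0, 1.0, -0.009, 0.0]
contact_force: [-1.3, -1.4, 5.3]
gripper_width: 0.121
grasp_force: 62.8
```

```bash
python3 -c "
from h import *
rel(); print(manip.state()['ft_torque'])"
```

```text
t 18.5 p [0.5911 0.1695 0.131 ] yaw -1.07 tilt [ 9.e-04 -1.e-04 -1.e+00] j6 100.2 F [-1.31 -1.38  5.27] w 0.121 g 62.8
[-0.33978398  0.22102327  0.01894546]
```

Emit:
move_arm([
  [0, 0, 0.022, 0, 0, 6, -1],
  [0, 0, 0.022, 0, 0, 6, -1],
  [0, 0, 0, 0, 0, 0, -1],
])

```text
time: 18.75
tool_pos: [0.5911, 0.1695, 0.1308]
tool_rot: [-0.0, 0.993, -0.114, 0.0]
contact_force: [-2.1, -1.0, 6.7]
gripper_width: 0.123
grasp_force: 62.9
```

```bash
python3 -c "
from h import *
rel(); print(manip.state()['ft_torque'])"
```

```text
t 18.75 p [0.5911 0.1695 0.1308] yaw -13.07 tilt [ 9.e-04 -1.e-04 -1.e+00] j6 112.2 F [-2.09 -1.05  6.68] w 0.123 g 62.9
[-0.35897704  0.27766103 -0.06484551]
```

Emit:
move_arm([
  [0, 0, 0.022, 0, 0, 6, -1],
  [0, 0, 0.022, 0, 0, 6, -1],
  [0, 0, 0, 0, 0, 0, -1],
])

```text
time: 19.0
tool_pos: [0.591, 0.1696, 0.1305]
tool_rot: [-0.0, 0.976, -0.217, 0.0]
contact_force: [-2.5, -0.6, 6.7]
gripper_width: 0.127
grasp_force: 63.0
```

```bash
python3 -c "
from h import *
rel(); print(manip.state()['ft_torque'])"
```

```text
t 19.0 p [0.591  0.1696 0.1305] yaw -25.07 tilt [ 6.e-04  0.e+00 -1.e+00] j6 124.2 F [-2.47 -0.57  6.74] w 0.127 g 63.0
[-0.3994794   0.41262824 -0.11959459]
```

Emit:
move_arm([
  [0, 0, 0.022, 0, 0, 6, -1],
  [0, 0, 0.022, 0, 0, 6, -1],
  [0, 0, 0, 0, 0, 0, -1],
])

```text
time: 19.25
tool_pos: [0.5909, 0.1696, 0.1301]
tool_rot: [-0.0, 0.948, -0.318, 0.0]
contact_force: [-2.4, -1.4, 7.1]
gripper_width: 0.123
grasp_force: 63.1
```

```bash
python3 -c "
from h import *
rel(); print(manip.state()['ft_torque'])"
```

```text
t 19.25 p [0.5909 0.1696 0.1301] yaw -37.07 tilt [ 3.e-04 -0.e+00 -1.e+00] j6 136.2 F [-2.38 -1.39  7.07] w 0.123 g 63.1
[-0.27438555  0.51110537 -0.15114892]
```

Emit:
move_arm([
  [0, 0, -0.06, 0, 0, 0, -1],
  [0, 0, -0.06, 0, 0, 0, -1],
  [0, 0, 0, 0, 0, 0, -1],
])

```text
time: 19.5
tool_pos: [0.5908, 0.1696, 0.1302]
tool_rot: [-0.0, 0.948, -0.318, 0.0]
contact_force: [0.4, -0.9, 3.3]
gripper_width: 0.12
grasp_force: 62.4
```

```bash
python3 -c "
from h import *
rel(); print(manip.state()['ft_torque'])"
```

```text
t 19.5 p [0.5908 0.1696 0.1302] yaw -37.06 tilt [ 5.e-04  2.e-04 -1.e+00] j6 136.1 F [ 0.41 -0.9   3.35] w 0.12 g 62.4
[-0.20571895  0.0561683  -0.06279904]
```

Emit:
move_arm([
  [0, 0, -0.05, 0, 0, 0, -1],
  [0, 0, -0.04, 0, 0, 0, -1],
  [0, 0, 0, 0, 0, 0, -1],
])

```text
time: 19.75
tool_pos: [0.5908, 0.1696, 0.1302]
tool_rot: [-0.0, 0.948, -0.319, 0.0]
contact_force: [2.9, 0.4, -2.4]
gripper_width: 0.121
grasp_force: 61.6
```

```bash
python3 -c "
from h import *
rel(); print(manip.state()['ft_torque'])"
```

```text
t 19.75 p [0.5908 0.1696 0.1302] yaw -37.19 tilt [ 3.e-04  2.e-04 -1.e+00] j6 136.3 F [ 2.86  0.35 -2.36] w 0.121 g 61.6
[-0.05337108 -0.62056119  0.04397263]
```

Emit:
move_arm([
  [0, 0, 0.03, 0, 0, 0, -1],
  [0, 0, 0, 0, 0, 0, -0.5],
  [0, 0, 0, 0, 0, 0, 0.2],
  [0, 0, 0, 0, 0, 0, 1],
  [0, 0, 0, 0, 0, 0, 1],
  [0, 0, 0, 0, 0, 0, 1],
  [0, 0, 0, 0, 0, 0, 1],
  [0, 0, 0, 0, 0, 0, 1],
  [0, 0, -1, 0, 0, 0, 1],
  [0, 0, -2, 0, 0, 0, 1],
  [0, 0, -3, 0, 0, 0, 1],
  [0, 0, -3, 0, 0, 0, 1],
  [0, 0, -3, 0, 0, 0, 1],
  [0, 0, -3, 0, 0, 0, 1],
  [0, 0, 0, 0, 0, 0, 1],
  [0, 0, 0, 0, 0, 0, 1],
])

```text
time: 21.08
tool_pos: [0.592, 0.1698, 0.2851]
tool_rot: [-0.002, 0.948, -0.319, 0.003]
contact_force: [-0.1, -0.3, -0.8]
gripper_width: 1.0
grasp_force: 0.0
```

```bash
python3 -c "
from fit import *
rel()
f=manip.grab_frame('side'); s=f['img']
cv2.imwrite('pics/a3.png',cv2.resize(s[150:250,211:311],(600,600),interpolation=cv2.INTER_CUBIC))
b=(36,40,241,185)
o=np.clip((110-s[b[3]:b[3]+b[0],b[2]:b[2]+b[1]].max(2).astype(float))/70,0,1)
c=[(((sil(f,(.591,.169,np.radians(y)),b,z=z)-o)[:22]**2).sum(),y,z) for y in range(-70,0,5) for z in np.arange(.074,.088,.001)]
print(sorted(c)[:5])"
```

```text
t 21.08 p [0.592  0.1698 0.2851] yaw -37.24 tilt [ 0.0065  0.0011 -1.    ] j6 136.3 F [-0.14 -0.29 -0.82] w 1.0 g 0.0
[(np.float64(30.650585332172085), -40, np.float64(0.074)), (np.float64(31.127946786557764), -40, np.float64(0.075)), (np.float64(31.447755651280122), -45, np.float64(0.074)), (np.float64(31.7419128435688), -45, np.float64(0.075)), (np.float64(33.51207596764196), -35, np.float64(0.074))]
```

View pics/a3.png

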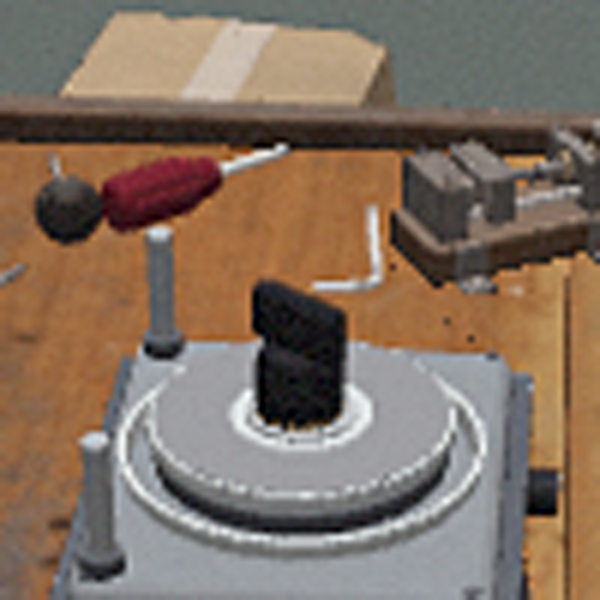

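The nut sits level on the lap at about crop pixel (300,355). Its bar is at about −40°, so it didn't unscrew when I let go. The other tools visible in this crop are undisturbed. The picture's height fit isn't reliable because it hit its search limit. The snugness estimate of about 1.5 mm comes from the thread angle, the force and the tool height.

```bash
python3 -c "
from plant import manip
print(manip.job_done())"
```

```text
the job is handed in; nothing more can be done
None
```

I ran the nut down level onto the lap, turned it about an eighth of a turn past where it took hold (lap pressed an estimated 1.5 mm), released it and handed the job in at about 21 s; no verdict came back.

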